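# Open the ratchet shelf stop, push the second canister into the row, snug the stop up again

### The arm

A 6-joint arm with a two-finger parallel gripper is mounted at the origin on the work surface. World frame = base frame: x ahead of the robot, y to its left, z up, the work surface at z = 0. Lengths are in m, angles in rad, forces in N, time in s.
With the tool pointing down it reaches from about 0.35 to 0.775 m from the base axis. Payload 7.3 kg.
Tool frame: the origin (TCP) lies on the centre line of the jaws, within the pads' length; the fingertips stand 8 mm ahead of it and the grasp point (between the pads) lies 11 mm behind it (arm.tcp_to_tips is the distance from the TCP to the fingertips, in m); z points along the fingers, y is the direction in which the jaws open and shut (so a half turn about z gives the same grasp; the last joint's range is limited). The gripper opens to 92 mm and grips with 3 to 60 N. Pads are 19 mm wide; open, the fingers measure 130 mm over their backs; the gripper's body (75 mm by 190 mm) begins 47 mm behind the grasp point.
Start: joints at [-1.457, 0.342, 1.524, -0, 1.275, -0.146], TCP at [0.135, -0.507, 0.235] pointing down, gripper open.
Joint ranges: [-2.53, 2.53], [-0.77, 2.02], [0.04, 2.7], [-1, 4.14], [0.28, 2.66], [-3.11, 3.11]. Speed limits (rad/s): [2.57, 2.57, 3.14, 3.14, 3.14, 3.14].

### API

Orientations are given as [roll, pitch, yaw] about the fixed x, y, z axes, in that order (R = Rz(yaw) Ry(pitch) Rx(roll)).
In Python, from plant import arm gives the robot as it stands.
- The arm moves only by the tool move_arm, never from a script. Its argument "steps" is a list that holds one entry, the list of rows, each a list of 4 numbers: the shift along the tool's x, y, z in units of 12 cm (1.0 is 12 cm), then the turn about the tool's z in units of 360 degrees (1.0 is 360 degrees). In form: [[[x, y, z, spin], ...]]. A call has 1 to 5 rows; each row is the pose to reach, as a shift and turn from the pose measured when the call began, along the tool's axes at that moment, turning the shorter way round; what a row does not reach only later rows make up. A row lasts 1/8 s, in which the tool goes at most 62.5 mm and 10.7 degrees, less where a joint would pass 70% of its speed; a pose out of reach is approached as far as the arm can. A call with a number of a shift or a turn outside -1 to 1 is refused whole. A call with a gripper value outside its range is refused whole. "grip" is the closure, from 0 (fully open) to 1 (shut), set as the call begins (left out, the last holds). The fingers move at their own pace and stop on an object; "newtons" is the grip in N (left out, the last holds). Time passes only in rows, so rows that repeat a pose let the fingers close. It gives the time, the measured TCP pose, the force and the opening at its end, in the units of the state.
- arm.sense(): the state, without advancing time (a new reading comes with each control period).
- arm.get_image(name): name is "scene" or "side" or "wrist"; returns the picture (480x640x3 uint8, red, green, blue); there is no depth.
- arm.camera_info(name): a dict with "K" (3x3 intrinsics, pixels), "eye" and "orientation" of the camera in the world. Camera axes: x right, y down, z forward; pixel columns grow to the right and rows downward; lengths in m; the calibration is good to about 2 mm. A picture is of the moment at which its call begins: read the wrist's pose just before it. camera_info takes no time and is no camera call; for the wrist camera it gives the pose at the moment of the call.
- arm.hand_in(): hands the job in, once; it reports no verdict.
Trained networks look in the newest picture that a camera, given by its name, has taken for a name from the list of things; names that differ only in an ending like _2 or _b are one class to them, and where a whole thing is asked for, a point or a joint stands for the part that bears it (a point fixed in the world has none). Each returns a list of dicts, best first, with "score" (0 to 1); they miss things now and then, are a little off and sometimes report something else, mostly with a low value. They report only what shows in the picture. A call takes as long as a camera call. They do not tell look-alikes from the thing itself.
- arm.spot_in(target, camera): "position" ([x, y, z] in m, in the coordinates of the camera as it stood for that picture, good to about 4 mm: the middle of the surface that is visible of it).
- arm.cut_out(target, camera): "pixels" (480x640 bool, what is visible of it).
- arm.pinpoint(target, camera): "position" ([x, y, z] in m, in the coordinates of the camera as it stood for that picture, good to about 4 mm: a listed point, or the origin of a listed thing).
The state is a dict: "time": time; "qpos": joint angles; "qd": joint speeds; "joint_efforts": joint torques, N m; "tool_pos": TCP position; "orientation": TCP orientation; "force": force on the tool from outside, world axes, zero at the start; "torque": the same for the moment, N m; "opening": finger opening in m.
Only numpy, scipy, OpenCV 4.12 (cv2) and the standard library are available. Lean on these libraries where they do the work, as an engineer would, in place of code of your own. Each camera call takes 0.05 s, during which the arm holds its last target.

### The job

The ratchet stop on the galvanized ledge stands too close for the second tin canister to go in. With the fingertips only, press down the stop's release pad, keep it down and push the stop all the way back along its bar; then push the loose canister back into the row beside the other one, in line with it, and push the stop forward again until the two canisters stand snug against each other between the end plate and the jaw. Pick nothing up, keep the canisters upright, and leave the other things where they are.

Things in the scene. Friction and masses are not known exactly. Their poses are not given: they have to be found in the camera images.
- ledge: Low ledge of folded galvanized sheet, 240 (its x) x 540 (its y), fixed; origin under its middle at counter level, z up, x away from the robot, y to the robot's left. Flat top 40 above the origin; an upstand along the rear edge rises 31 above the top. The row of canisters stands in front of the toothed bar, between the fixed end plate (left) and the jaw of the sliding stop (right).
- bar: Fixed steel bar on the ledge near its rear edge, along the ledge's y, 12 wide, its toothed top 28 above the ledge's top; the stop slides on it. Origin: on the bar's centre line at the height of the ledge's top, at ledge x = +85, y = 0; axes as the ledge's. The bar runs from y = -149 to +130.
- end_face (a point): Middle of the inner face (it looks along -y of the ledge) of the fixed aluminium end plate, 4 thick, 92 wide, 70 high, at the left end of the row. The point is at ledge x = +39, y = +130, 35 above the ledge's top. Axes as the ledge's.
- row_line (a point): Point on the ledge's top on the line on which the canisters of the row stand (ledge x = +39, y = 0; there a canister is 5 clear of the bar). Axes as the ledge's: the row runs along its y.
- jaw_face (a point): On the stop's jaw, an upright aluminium plate 60 wide (x), 4 thick (y), 2 to 70 above the ledge's top: point on its face towards the end plate, 36 above the ledge's top. Moves with the stop; axes as the ledge's (+y to the end plate). On the plate's back (-y side) the area from 28 on the robot's side of this point to 28 on its far side is free to push on; next to that is the carriage.
- stop (a joint): Slide of the ratchet stop, m: how far back (towards -y of the ledge) it stands. At 0 the jaw's face is 60 mm from the end plate, at 0.14 (fully back, the end of its bar) 200 mm. It goes back only while the release is pressed (about 2 N of drag); it can be pushed forward at any time, its pawl clicking over teeth of 8 mm pitch (4 to 8 N).
- release (a joint): Hinge of the release lever on the stop, rad: about 0 with the pawl down in a tooth (up to 0.15 riding over a tooth), 0.30 pressed fully down. From 0.16 the pawl is clear of the teeth. A spring lifts it again when it is let go: about 2 N on the pad at first, 5 N at the bottom.
- release_pad (a point): Middle of the top of the release's black ribbed thumb pad, over the bar, 65 behind (-y) the jaw's face, 53 above the ledge's top at rest; z out of the pad. Pad 36 wide (x), 41 long (along the bar), rising 0.2 rad to the rear at rest; pressed fully it sinks about 12 here. A lip 13 high stands across its rear end, 20 behind this point: pushing back on it moves the stop and keeps the pad down.
- canister_in: Closed round tin canister, diameter 70, height 80, about 0.3 kg, that already stands in the row by the end plate. Origin: centre of its underside; z is its axis.
- canister_out: The same kind of canister, the loose one, standing on the front part of the ledge, nearer to the robot, in front of the row. Origin: centre of its underside.
- ramekin: White porcelain ramekin, diameter 80, height 45, on the front part of the ledge, left of the loose canister. Leave it. Origin: centre of its underside.
- funnel: Blue plastic funnel standing mouth down on the left end of the ledge, beyond the end plate; diameter 96, height 90. Leave it. Origin: centre of its mouth.
- scraper: Cast aluminium comal scraper, 170 long, 85 wide, 14 high, lying on the front right part of the ledge. Leave it. Origin: on its underside, 62 from the end of the handle, x along it to the blade, which points to the right.
- salt_jar: Glass salt jar with a steel lid, diameter 64, height 95, on the counter to the right. Leave it. Origin: centre of its underside.
- pepper_mill: Dark wooden pepper mill, 137 high, on the counter to the left. Leave it. Origin: centre of its underside.
- shaker: Small glass shaker with a domed steel cap, diameter 40, height 75, on the right end of the ledge beyond the bar. Leave it. Origin: centre of its underside.
Not all that is in view belongs to the job. Leave any pink look-alike of the canister_out alone. Leave any black look-alike of the canister_in alone.

How it is judged:
By the outcome, as a careful person would: the job done as asked, in the order asked, and still so for the second after the job is handed in, with the robot touching nothing.
It also fails if it takes over 61 s, if anything falls off the work surface, if the arm or the gripper's body presses on something with over 40 N, if the wrist force passes 120 N, or if a joint passes its speed limit or range.

## Working session

There is one attempt and no reset: what is moved stays moved. The work goes in short steps, Python scripts to look and compute and a tool call to move; the robot and the scene stay as the last step left them, time stands still between calls to the robot, and variables do not carry over. Pictures are saved under pics/ and viewed, and the job is handed in when it is done.

Besides the shell and the picture viewer there is one more tool, called as name(argument=value, ...), one argument or row to a line, values as JSON. move_arm: Moves the arm, as the interface text tells. Its arguments: {"type":"object","properties":{"steps":{"type":"array","items":{"type":"array","items":{"type":"array","items":{"type":"number"}}}},"grip":{"type":"number"},"newtons":{"type":"number"}},"required":["steps"]}

```bash
ls; mkdir -p pics; python3 - <<'E'
from plant import arm
import cv2
s=arm.sense();print(s)
for c in ["scene","side","wrist"]:
    im=arm.get_image(c);cv2.imwrite(f"pics/{c}0.png",im[:,:,::-1])
    print(c,arm.camera_info(c))
print(arm.tcp_to_tips,arm.sense()['time'])
E
```

```text
pics
{'time': 0.0, 'qpos': array([-1.45698481e+00,  3.42714335e-01,  1.52503592e+00,  3.43402562e-05,
        1.27538042e+00, -1.46005103e-01]), 'qd': array([ 1.06048229e-03,  1.10702174e-04,  4.93180195e-04, -2.29814012e-05,
        1.07162216e-03,  1.95360944e-04]), 'joint_efforts': array([-2.41495372e-04, -4.31239772e+01, -2.44220835e+01,  7.16014858e-02,
        5.59158681e-02, -1.35685577e-04]), 'tool_pos': array([ 0.13485754, -0.50697308,  0.23404271]), 'orientation': array([-3.14007578e+00, -2.56249113e-04,  2.59806401e-01]), 'force': array([ 0.18517277, -0.47529663, -0.65860008]), 'torque': array([-0.0281382 , -0.0123414 , -0.05710322]), 'opening': 0.09220870896006995}
scene {'K': array([[450.82795066,   0.        , 324.34871185],
       [  0.        , 450.82795066, 239.85687625],
       [  0.        ,   0.        ,   1.        ]]), 'eye': array([0.9490861 , 0.29239363, 0.86026199]), 'orientation': array([-2.57113156, -0.00493159,  2.14298532])}
side {'K': array([[536.89963569,   0.        , 314.22861143],
       [  0.        , 536.89963569, 247.86917726],
       [  0.        ,   0.        ,   1.        ]]), 'eye': array([0.28516774, 0.82447003, 0.9377196 ]), 'orientation': array([-2.35827676,  0.01095081, -2.8580407 ])}
wrist {'K': array([[411.34751129,   0.        , 321.89733461],
       [  0.        , 411.34751129, 241.94324614],
       [  0.        ,   0.        ,   1.        ]]), 'eye': array([ 0.21669363, -0.48627848,  0.38394896]), 'orientation': array([ 2.83236367e+00,  2.07041261e-03, -1.31078137e+00])}
0.008 0.15
```

View pics/scene0.png

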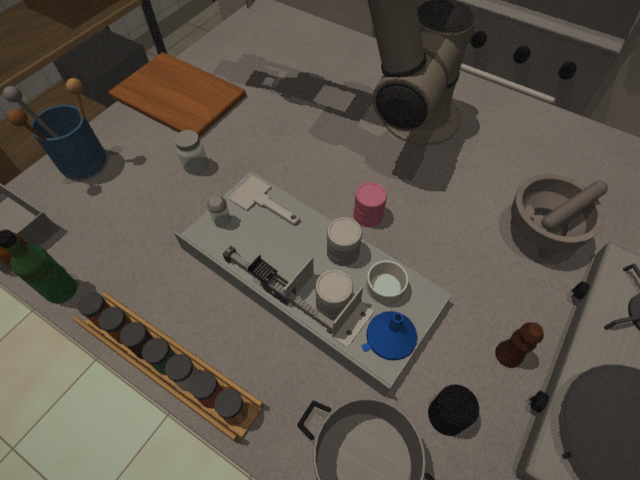

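View pics/side0.png

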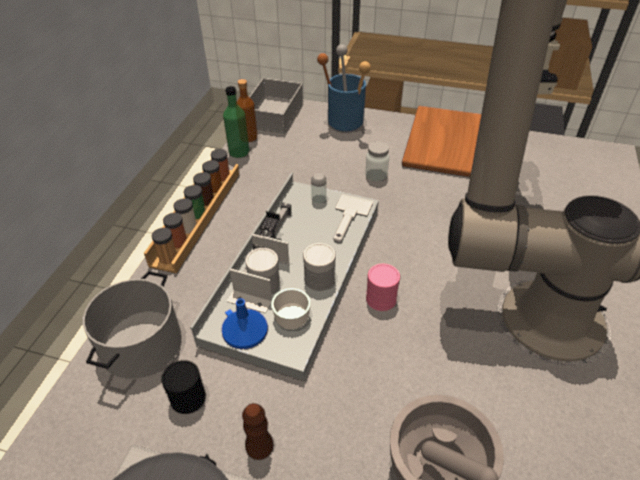

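View pics/wrist0.png

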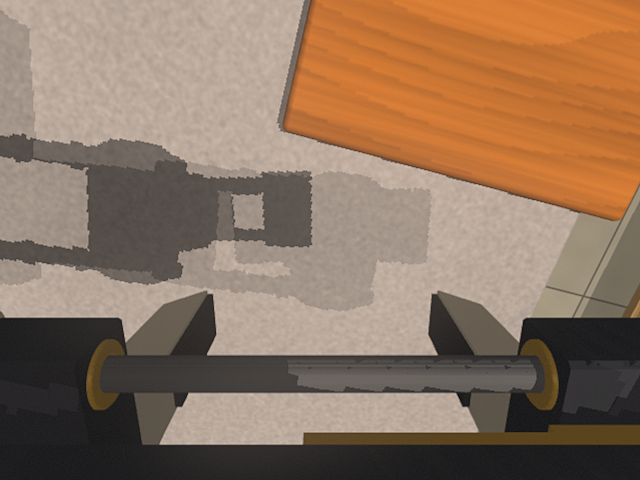

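```bash
cat > h.py <<'E'
from plant import arm
import numpy as np, cv2
from scipy.spatial.transform import Rotation as R
def cam(c):
    i=arm.camera_info(c); return i['K'],np.array(i['eye']),R.from_euler('xyz',i['orientation']).as_matrix()
def w(c,p):
    K,e,M=cam(c); return e+M@np.array(p)
def proj(c,P):
    K,e,M=cam(c); q=K@(M.T@(np.array(P)-e)); return q[:2]/q[2]
E
python3 - <<'E'
from h import *
np.set_printoptions(precision=4,suppress=True)
for c in ["scene","side"]:
    for t in ["ledge","bar","end_face","row_line","jaw_face","release_pad","canister_in","canister_out","ramekin","funnel","shaker","scraper","salt_jar"]:
        for d in arm.pinpoint(t,c)[:3]:
            print(c,t,round(d['score'],2),w(c,d['position']))
print(arm.sense()['time'])
E
```

```text
scene ledge 0.88 [ 0.5735  0.0177 -0.0007]
scene bar 0.9 [0.6553 0.0095 0.0389]
scene end_face 0.6 [0.6247 0.1457 0.0757]
scene row_line 0.56 [0.6133 0.0185 0.0383]
scene jaw_face 0.68 [0.6157 0.0351 0.0759]
scene release_pad 0.63 [ 0.6565 -0.0374  0.0872]
scene canister_in 0.94 [0.6766 0.3853 0.0005]
scene canister_in 0.78 [0.6264 0.1082 0.0385]
scene canister_in 0.28 [ 0.4948 -0.1242  0.0397]
scene canister_out 0.8 [ 0.367   0.0464 -0.0008]
scene canister_out 0.6 [0.507  0.0594 0.0418]
scene ramekin 0.9 [0.5352 0.1737 0.0405]
scene funnel 0.69 [0.6169 0.2379 0.0407]
scene funnel 0.69 [ 0.4741 -0.3979  0.0004]
scene shaker 0.71 [ 0.584  -0.2103  0.0426]
scene scraper 0.88 [ 0.4964 -0.1229  0.0413]
side ledge 0.82 [0.5718 0.0178 0.0012]
side ledge 0.27 [0.5296 0.1772 0.038 ]
side end_face 0.81 [0.6235 0.1415 0.0738]
side row_line 0.55 [0.6134 0.0154 0.0372]
side row_line 0.21 [0.5305 0.1782 0.0389]
side jaw_face 0.95 [0.6125 0.0316 0.0744]
side release_pad 0.75 [ 0.653  -0.0317  0.0908]
side canister_in 0.81 [0.675  0.3908 0.0019]
side canister_in 0.73 [0.6215 0.1033 0.04  ]
side canister_out 0.9 [0.5067 0.0605 0.0395]
side canister_out 0.7 [0.3627 0.0464 0.0041]
side ramekin 0.74 [0.5318 0.1776 0.0406]
side funnel 0.63 [0.6164 0.2337 0.0412]
side shaker 0.6 [ 0.5852 -0.2083  0.0397]
side scraper 0.91 [ 0.495  -0.1241  0.042 ]
side scraper 0.74 [0.529  0.1773 0.0365]
side scraper 0.21 [0.6133 0.0127 0.0396]
side salt_jar 0.55 [0.5323 0.1766 0.0356]
1.45
```

```bash
cat > fit.py <<'E'
from h import *
from scipy.optimize import least_squares
np.set_printoptions(precision=4,suppress=True)
def L2W(p,l):
    x,y,a=p; c,s=np.cos(a),np.sin(a); l=np.array(l,float)
    return np.array([x+c*l[0]-s*l[1], y+s*l[0]+c*l[1], l[2]])
def W2L(p,wp):
    x,y,a=p; c,s=np.cos(a),np.sin(a); d=np.array(wp[:2])-[x,y]
    return np.array([c*d[0]+s*d[1],-s*d[0]+c*d[1],wp[2]-0.04])
E
python3 - <<'E'
from fit import *
obs=[((0,0),(.5735,.0177)),((0,0),(.5718,.0178)),((.085,0),(.6553,.0095)),((.039,.13),(.6247,.1457)),((.039,.13),(.6235,.1415)),((.039,0),(.6133,.0185)),((.039,0),(.6134,.0154))]
f=lambda p:np.concatenate([L2W(p,(*l,0))[:2]-o for l,o in obs])
r=least_squares(f,[.57,.017,-.05]);print(r.x,r.fun)
for c in ["scene","side"]:
    im=arm.get_image(c)[:,:,::-1].copy()
    ms=arm.cut_out("ledge",c);print(c,[m['score'] for m in ms])
    m=ms[0]['pixels'].astype(np.uint8)*255
    cv2.imwrite(f"pics/{c}_mask.png",m)
    np.save(f"m_{c}.npy",m)
    for z in (0.04,):
      P=[proj(c,L2W(r.x,(sx*.12,sy*.27,z))) for sx,sy in((1,1),(1,-1),(-1,-1),(-1,1))]
      cv2.polylines(im,[np.int32(np.round(P))],True,(0,0,255),1)
    cv2.imwrite(f"pics/{c}_ov.png",cv2.resize(im[100:420,150:470],None,fx=1.8,fy=1.8,interpolation=cv2.INTER_CUBIC))
E
```

```text
[ 0.573   0.0186 -0.0948] [-0.0005  0.0009  0.0012  0.0008  0.0023  0.001  -0.0006 -0.0014  0.0006
  0.0028 -0.0015 -0.0036 -0.0016 -0.0005]
scene [0.72]
side [0.7]
```

View pics/scene_ov.png

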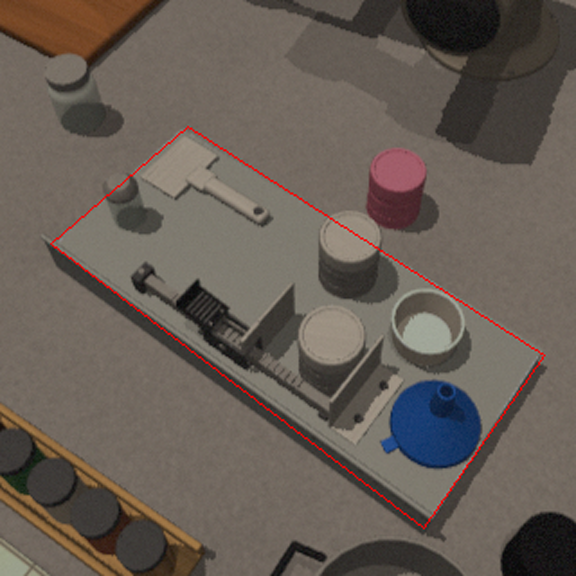

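View pics/side_ov.png

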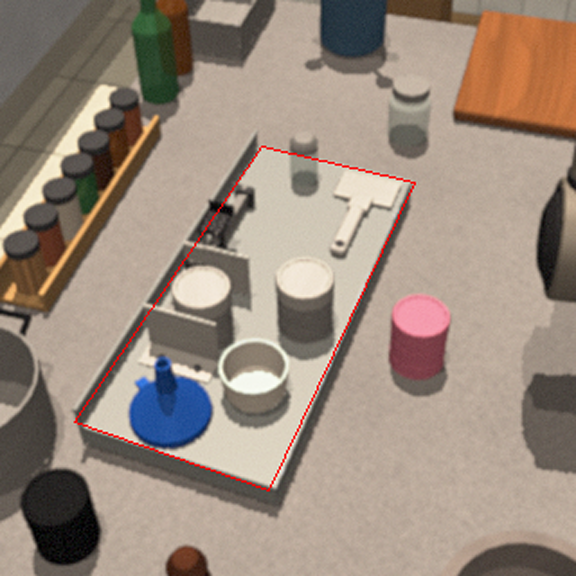

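```bash
cat > go.py <<'E'
from fit import *
P=(0.573,0.0186,-0.0948)
import sys
def st():
    s=arm.sense(); M=R.from_euler('xyz',s['orientation']).as_matrix()
    tip=s['tool_pos']+M[:,2]*arm.tcp_to_tips
    return s,M,tip
def delta(lx,ly,z,yaw):
    """tip target in ledge coords, z above ledge top; yaw rel ledge"""
    s,M,tip=st()
    t=L2W(P,(lx,ly,z+.04))
    d=M.T@(t-tip)/.12
    y0=np.arctan2(M[1,0],M[0,0]); dy=(yaw+P[2]-y0+np.pi)%(2*np.pi)-np.pi
    print("t",round(s['time'],2),"tipL",W2L(P,tip),"yawL",round(y0-P[2],3),"tilt",M[:2,2],"F",s['force'],"open",round(s['opening'],4))
    print("delta units",d.round(3),"spin",round(-dy/2/np.pi,4))
if __name__=="__main__": delta(*map(float,sys.argv[1:5]))
E
python3 go.py .085 -.0565 .11 1.5708
```

```text
t 1.65 tipL [-0.3863 -0.5651  0.1867] yawL 0.355 tilt [ 0.     -0.0001] F [-0.7495  0.9644 -0.1946] open 0.0917
delta units [ 5.155 -2.611  0.639] spin -0.1936
```

move_arm(
  steps=[
    [[0.4,-0.2,0,0],[0.8,-0.4,0,0],[1,-0.5,0,0]],
  ],
  grip=1,
  newtons=20,
)

```text
time: 2.02
tool_pos: [0.2369, -0.4169, 0.2349]
orientation: [-3.142, -0.0, 0.261]
force: [0.1, -0.0, 0.2]
opening: 0.066
```

move_arm(
  steps=[
    [[0.4,-0.2,0,0],[0.8,-0.4,0,0],[1,-0.5,0,0]],
  ],
)

```text
time: 2.4
tool_pos: [0.3389, -0.3261, 0.2351]
orientation: [3.142, -0.001, 0.263]
force: [-0.6, -0.2, 0.4]
opening: 0.0364
```

move_arm(
  steps=[
    [[0.4,-0.2,0,0],[0.8,-0.4,0,0],[1,-0.5,0,0]],
  ],
)

```text
time: 2.78
tool_pos: [0.4407, -0.235, 0.2353]
orientation: [3.142, -0.001, 0.266]
force: [0.3, -0.8, -0.3]
opening: 0.0064
```

move_arm(
  steps=[
    [[0.4,-0.2,0,-0.025],[0.8,-0.4,0,-0.05],[1,-0.5,0,-0.08]],
  ],
)

```text
time: 3.15
tool_pos: [0.5423, -0.1436, 0.2353]
orientation: [3.141, -0.002, 0.775]
force: [0.5, 0.3, 0.1]
opening: 0.0005
```

```bash
python3 go.py .085 -.0565 .11 1.5708
```

```text
t 3.15 tipL [-0.0152 -0.1643  0.1873] yawL 0.87 tilt [0.0016 0.0005] F [0.5153 0.3465 0.0694] open 0.0005
delta units [1.224 0.058 0.646] spin -0.1115
```

move_arm(
  steps=[
    [[0.4,0.02,0.2,-0.029],[0.8,0.04,0.4,-0.058],[1,0.05,0.5,-0.087],[1,0.05,0.5,-0.112],[1,0.05,0.5,-0.112]],
  ],
)

```text
time: 3.78
tool_pos: [0.6323, -0.0635, 0.175]
orientation: [3.141, -0.001, 1.478]
force: [-0.0, -0.4, -0.1]
opening: 0.0004
```

```bash
python3 go.py .085 -.0565 .08 1.5708; python3 - <<'E'
from go import *
for c in ["scene","side","wrist"]:
    im=arm.get_image(c)[:,:,::-1].copy()
    for t in ["release_pad","jaw_face"]:
        for d in arm.pinpoint(t,c)[:1]: print(c,t,round(d['score'],2),W2L(P,w(c,d['position'])))
    if c!="wrist": im=cv2.resize(im[200:340,200:400],None,fx=4,fy=4)
    cv2.imwrite(f"pics/{c}1.png",im)
E
```

```text
t 3.77 tipL [ 0.0669 -0.0761  0.127 ] yawL 1.573 tilt [0.0009 0.0006] F [-0.0245 -0.4038 -0.0797] open 0.0004
delta units [0.163 0.151 0.392] spin 0.0003
scene release_pad 0.81 [ 0.0847 -0.048   0.0494]
scene jaw_face 0.82 [0.0432 0.0224 0.0353]
side release_pad 0.7 [ 0.0312 -0.2226 -0.0032]
side jaw_face 0.59 [0.0347 0.0196 0.0332]
wrist release_pad 0.62 [ 0.0899 -0.0457  0.0518]
wrist jaw_face 0.95 [0.0424 0.0232 0.033 ]
```

View pics/scene1.png

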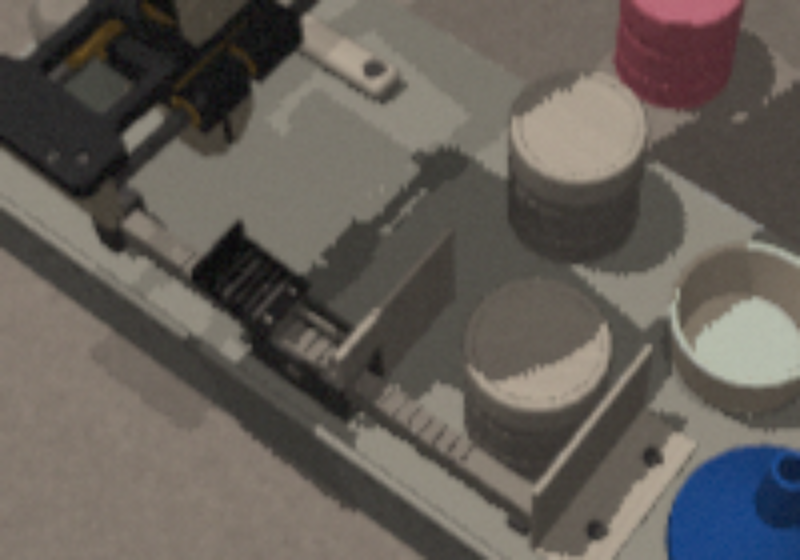

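View pics/wrist1.png

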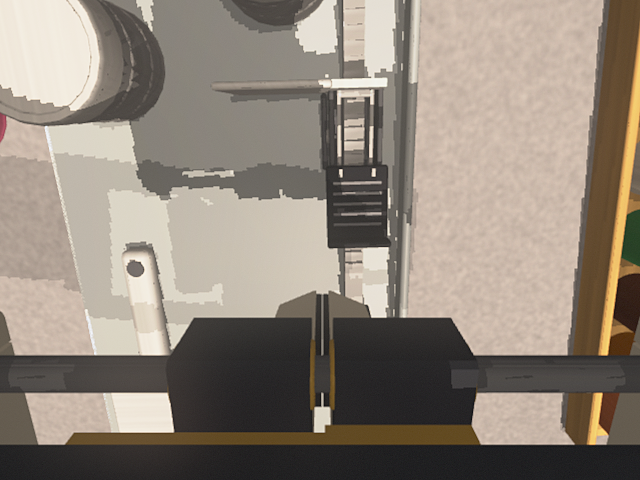

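```bash
cat >> h.py <<'E'
def ray(c,u,v,z):
    K,e,M=cam(c); d=M@np.linalg.inv(K)@np.array([u,v,1.]); return e+d*(z-e[2])/d[2]
E
python3 - <<'E'
from go import *
for n,u,v,z in [("lip L",328,245,.07),("lip R",388,244,.07),("padfront",330,168,.049),("padfrontR",386,168,.049),("jawtop",240,84,.07),("jawtop carr",330,81,.07)]:
    print(n,W2L(P,ray("wrist",u,v,z+.04)))
E
```

```text
lip L [ 0.072  -0.0643  0.07  ]
lip R [ 0.105  -0.0637  0.07  ]
padfront [ 0.0732 -0.0249  0.049 ]
padfrontR [ 0.1052 -0.0249  0.049 ]
jawtop [0.0283 0.0185 0.07  ]
jawtop carr [0.0724 0.02   0.07  ]
```

```bash
python3 go.py .087 -.050 .06 1.5708
```

```text
t 4.22 tipL [ 0.0669 -0.0766  0.1277] yawL 1.573 tilt [0.0019 0.0005] F [ 1.1983 -0.0609 -0.4708] open 0.0002
delta units [0.221 0.167 0.565] spin 0.0003
```

move_arm(
  steps=[
    [[0.22,0.165,0.1,0],[0.22,0.165,0.3,0],[0.22,0.165,0.5,0],[0.22,0.165,0.56,0],[0.22,0.165,0.56,0]],
  ],
)

```text
time: 4.85
tool_pos: [0.6546, -0.0397, 0.1086]
orientation: [3.14, -0.001, 1.478]
force: [0.1, -1.3, 0.1]
opening: 0.0004
```

```bash
python3 go.py .087 -.050 .042 1.5708; python3 - <<'E'
from go import *
cv2.imwrite("pics/w2.png",arm.get_image("wrist")[:,:,::-1])
im=arm.get_image("scene")[:,:,::-1]
cv2.imwrite("pics/s2.png",cv2.resize(im[200:340,200:400],None,fx=4,fy=4))
E
```

```text
t 4.85 tipL [ 0.0867 -0.0503  0.0606] yawL 1.573 tilt [0.0016 0.0006] F [ 0.1041 -1.3026  0.0787] open 0.0004
delta units [0.002 0.002 0.155] spin 0.0003
```

View pics/s2.png

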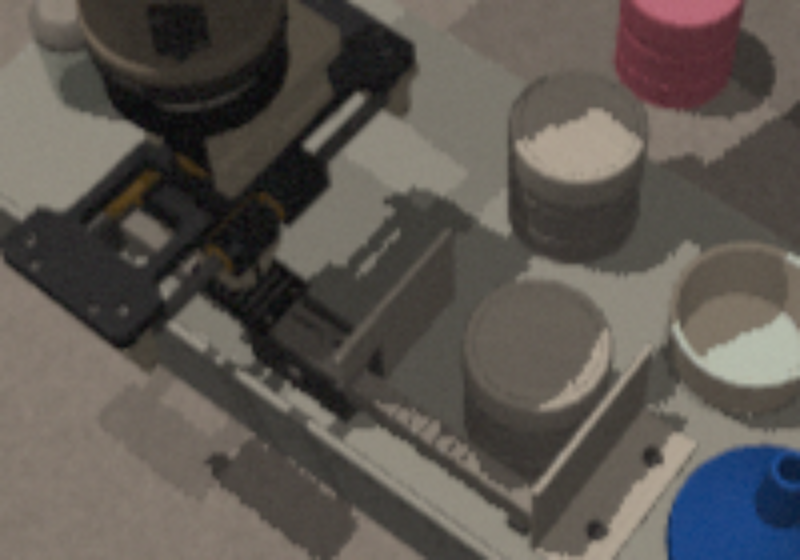

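View pics/w2.png

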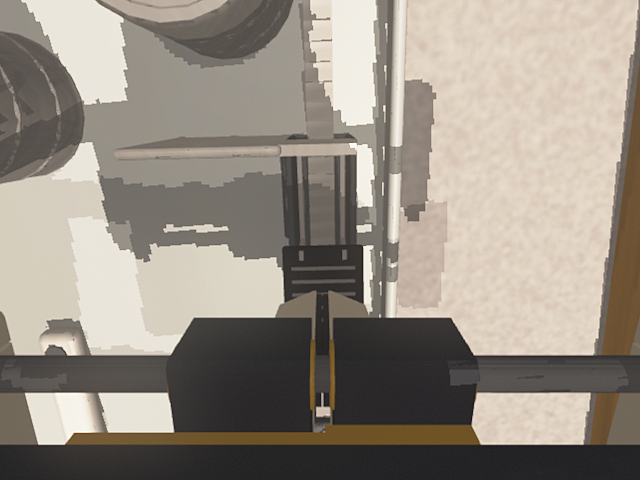

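move_arm(
  steps=[
    [[0,0,0.05,0],[0,0,0.1,0],[0,0,0.13,0],[0,0,0.13,0]],
  ],
)

```text
time: 5.45
tool_pos: [0.6556, -0.0399, 0.0943]
orientation: [3.137, -0.0, 1.478]
force: [0.4, -1.4, 3.5]
opening: 0.0003
```

```bash
python3 go.py .087 -.050 .040 1.5708
```

```text
t 5.45 tipL [ 0.0878 -0.0505  0.0463] yawL 1.573 tilt [0.0046 0.    ] F [ 0.4109 -1.3844  3.5472] open 0.0003
delta units [ 0.004 -0.007  0.052] spin 0.0003
```

move_arm(
  steps=[
    [[0,0,0.04,0],[0,0,0.065,0],[0,0,0.065,0]],
  ],
)

```text
time: 5.82
tool_pos: [0.656, -0.0401, 0.0894]
orientation: [3.135, -0.0, 1.478]
force: [-5.5, -1.7, 17.6]
opening: 0.0005
```

```bash
python3 go.py .087 -.050 .040 1.5708
```

```text
t 5.83 tipL [ 0.0882 -0.0506  0.0414] yawL 1.573 tilt [ 0.0068 -0.0005] F [-5.4824 -1.6507 17.6196] open 0.0005
delta units [ 0.005 -0.01   0.011] spin 0.0003
```

move_arm(
  steps=[
    [[-0.06,0,0.02,0],[-0.14,0,0.02,0],[-0.22,0,0.02,0],[-0.3,0,0.02,0],[-0.38,0,0.02,0]],
  ],
)

```text
time: 6.45
tool_pos: [0.6526, -0.0851, 0.0895]
orientation: [3.132, -0.001, 1.478]
force: [-1.9, 2.9, 14.4]
opening: 0.0005
```

```bash
python3 go.py .087 -.150 .040 1.5708;python3 - <<'E'
from go import *
im=arm.get_image("wrist")[:,:,::-1]
cv2.imwrite("pics/w3.png",im)
for d in arm.pinpoint("jaw_face","wrist")[:1]: print(d['score'],W2L(P,w("wrist",d['position'])))
E
```

```text
t 6.45 tipL [ 0.0891 -0.0957  0.0415] yawL 1.573 tilt [ 0.01   -0.0001] F [-1.9167  2.8638 14.4494] open 0.0005
delta units [-0.453 -0.019  0.012] spin 0.0003
0.85 [ 0.043  -0.0221  0.0317]
```

View pics/w3.png

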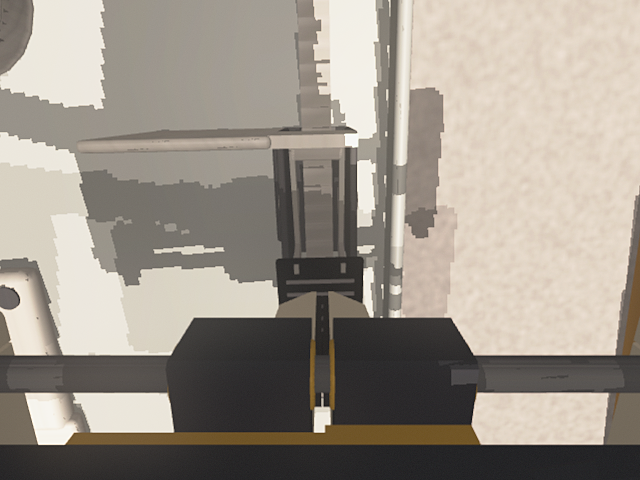

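move_arm(
  steps=[
    [[-0.1,-0.01,0.02,0],[-0.2,-0.01,0.02,0],[-0.28,-0.01,0.02,0],[-0.36,-0.01,0.02,0],[-0.42,-0.01,0.02,0]],
  ],
)

```text
time: 7.18
tool_pos: [0.6485, -0.1361, 0.0895]
orientation: [3.126, -0.0, 1.477]
force: [1.4, 5.8, 9.8]
opening: 0.0005
```

```bash
python3 go.py .087 -.150 .040 1.5708;python3 - <<'E'
from go import *
im=arm.get_image("wrist")[:,:,::-1]
for d in arm.pinpoint("jaw_face","wrist")[:1]: print(d['score'],W2L(P,w("wrist",d['position'])))
E
```

```text
t 7.17 tipL [ 0.09   -0.1469  0.0415] yawL 1.572 tilt [ 0.0155 -0.001 ] F [1.3569 5.7659 9.8467] open 0.0005
delta units [-0.026 -0.025  0.012] spin 0.0001
0.95 [ 0.0453 -0.0694  0.0358]
```

move_arm(
  steps=[
    [[-0.03,0,0.02,0],[-0.06,0,0.02,0],[-0.06,0,0.02,0]],
  ],
)

```text
time: 7.65
tool_pos: [0.6489, -0.1405, 0.0888]
orientation: [3.124, -0.005, 1.477]
force: [-0.3, 10.9, 11.6]
opening: 0.0005
```

```bash
python3 go.py .087 -.150 .040 1.5708;python3 - <<'E'
from go import *
im=arm.get_image("wrist")[:,:,::-1]
cv2.imwrite("pics/w4.png",im)
for d in arm.pinpoint("jaw_face","wrist")[:1]: print(d['score'],W2L(P,w("wrist",d['position'])))
for u,v in [(200,140),(240,139)]: print(W2L(P,ray("wrist",u,v,.11)))
im=arm.get_image("scene")[:,:,::-1]
cv2.imwrite("pics/s4.png",cv2.resize(im[200:340,200:400],None,fx=4,fy=4))
E
```

```text
t 7.65 tipL [ 0.0907 -0.1511  0.0408] yawL 1.572 tilt [0.0182 0.003 ] F [-0.3136 10.8627 11.5985] open 0.0005
delta units [ 0.009 -0.031  0.006] spin 0.0001
0.57 [ 0.0437 -0.0703  0.0318]
[ 0.0549 -0.077   0.07  ]
[ 0.067  -0.0767  0.07  ]
```

View pics/w4.png

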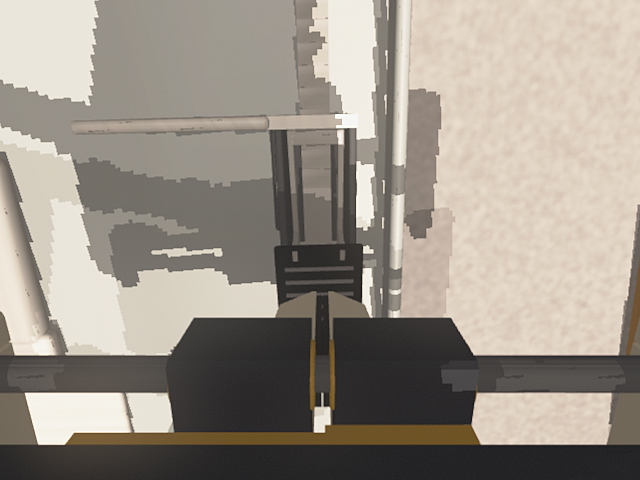

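View pics/s4.png

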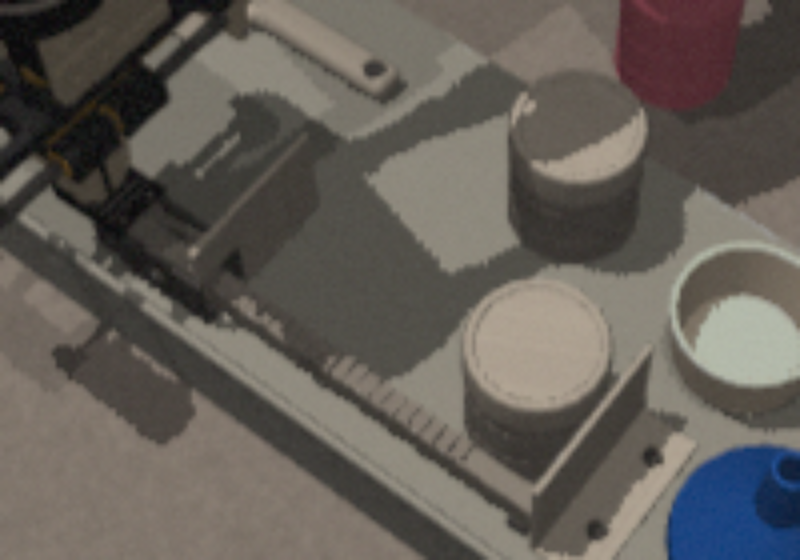

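move_arm(
  steps=[
    [[-0.1,0,0.02,0],[-0.1,0,0.02,0],[-0.1,0,0.02,0]],
  ],
)

```text
time: 8.18
tool_pos: [0.6488, -0.1415, 0.0881]
orientation: [3.124, -0.019, 1.48]
force: [0.2, 34.2, 16.9]
opening: 0.0007
```

```bash
python3 go.py .087 -.150 .040 1.5708
```

```text
t 8.18 tipL [ 0.0908 -0.1521  0.0401] yawL 1.575 tilt [0.0193 0.0176] F [ 0.2076 34.2281 16.862 ] open 0.0007
delta units [ 0.017 -0.031  0.001] spin 0.0006
```

move_arm(
  steps=[
    [[0.01,0,-0.02,0],[0.02,0,-0.2,0],[0.02,0,-0.6,0],[0.02,0,-0.8,0]],
  ],
)

```text
time: 8.68
tool_pos: [0.6477, -0.1403, 0.1861]
orientation: [3.122, -0.019, 1.481]
force: [-0.4, -0.4, -0.5]
opening: 0.0006
```

```bash
python3 go.py -.13 .045 .10 -.18;python3 - <<'E'
from go import *
for c in ["scene","side"]:
    im=arm.get_image(c)[:,:,::-1]
    for t in ["canister_in","canister_out","jaw_face","release_pad","ramekin"]:
        for d in arm.pinpoint(t,c)[:3]:
            q=W2L(P,w(c,d['position']))
            if abs(q[2])<.07 and abs(q[0])<.12:print(c,t,d['score'],q)
    cv2.imwrite(f"pics/{c}5.png",cv2.resize(im[200:340,200:400],None,fx=4,fy=4))
E
```

```text
t 8.68 tipL [ 0.0896 -0.1509  0.1381] yawL 1.575 tilt [0.0212 0.0175] F [-0.4335 -0.3955 -0.4503] open 0.0006
delta units [ 1.634 -1.829  0.313] spin 0.2794
scene canister_in 0.8 [ 0.0715  0.3746 -0.0368]
scene canister_in 0.6 [ 0.0436  0.0926 -0.0007]
scene canister_out 0.96 [-0.0694  0.036  -0.0004]
scene jaw_face 0.75 [ 0.0419 -0.0695  0.0357]
scene release_pad 0.57 [ 0.0874 -0.1372  0.0509]
scene release_pad 0.15 [-0.0718  0.0335  0.0019]
scene ramekin 0.94 [-0.0549  0.1494 -0.0026]
side canister_in 0.72 [ 0.0677  0.3803 -0.0388]
side canister_in 0.62 [ 0.0406  0.0886 -0.002 ]
side canister_out 0.75 [-0.0691  0.0367  0.0007]
side jaw_face 0.74 [ 0.0399 -0.071   0.0344]
side release_pad 0.65 [ 0.0864 -0.1357  0.0522]
side ramekin 0.6 [-0.0611  0.1527 -0.0013]
side ramekin 0.4 [-0.063  -0.1527  0.0002]
```

View pics/scene5.png

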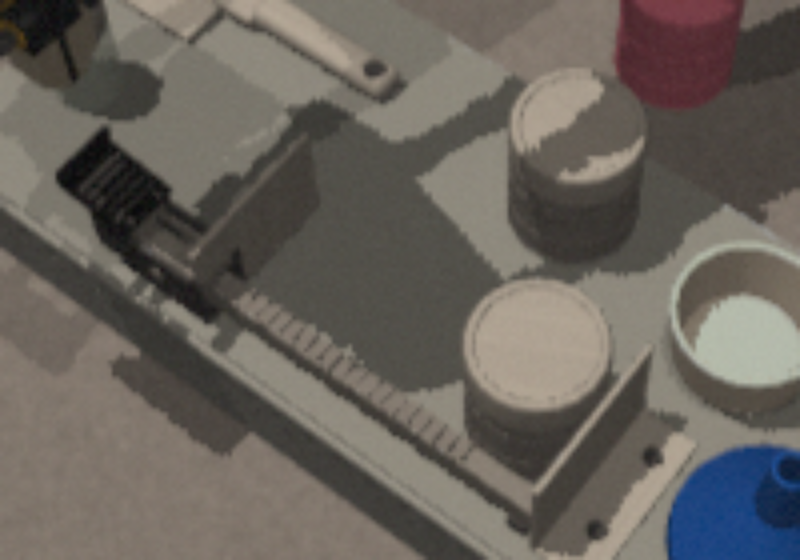

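move_arm(
  steps=[
    [[0.2,-0.2,0,0.028],[0.4,-0.4,0,0.056],[0.6,-0.6,0,0.084],[0.75,-0.8,0,0.112],[0.8,-0.9,0,0.14]],
  ],
  grip=0.56,
)

```text
time: 9.9
tool_pos: [0.5471, -0.0341, 0.1837]
orientation: [-3.137, -0.025, 0.595]
force: [-0.1, 0.6, -0.4]
opening: 0.04
```

```bash
python3 go.py -.135 .045 .11 -.18
```

```text
t 9.9 tipL [-0.0206 -0.0547  0.1357] yawL 0.69 tilt [0.018  0.0182] F [-0.0681  0.5688 -0.3701] open 0.04
delta units [-0.211 -1.247  0.215] spin 0.1385
```

move_arm(
  steps=[
    [[-0.05,-0.3,0,0.028],[-0.1,-0.6,0,0.056],[-0.15,-0.8,0,0.084],[-0.2,-1,0,0.112],[-0.2,-1,0,0.139]],
  ],
)

```text
time: 10.52
tool_pos: [0.4587, 0.0529, 0.1838]
orientation: [-3.119, -0.012, -0.282]
force: [-0.4, -0.5, -0.1]
opening: 0.0404
```

```bash
python3 go.py -.130 .047 .03 -.18;python3 - <<'E'
from go import *
for c in ["scene","side","wrist"]:
    im=arm.get_image(c)[:,:,::-1].copy()
    for t in ["canister_in","canister_out","end_face"]:
        for d in arm.pinpoint(t,c)[:3]:
            q=W2L(P,w(c,d['position']))
            if abs(q[2])<.07 and abs(q[0])<.12:print(c,t,d['score'],q)
    # expected circles of tops
    for (x,y,col) in [(.042,.091,(0,255,0)),(-.0693,.036,(0,0,255))]:
      for z in (.04,.12):
        pts=[proj(c,L2W(P,(x+.035*np.cos(a),y+.035*np.sin(a),z))) for a in np.linspace(0,6.283,60)]
        cv2.polylines(im,[np.int32(np.round(np.array(pts)*8))],True,col,1,cv2.LINE_AA,3)
    cv2.imwrite(f"pics/{c}6.png",im if c=="wrist" else cv2.resize(im[200:340,220:420],None,fx=4,fy=4))
E
```

```text
t 10.53 tipL [-0.1169  0.0234  0.1358] yawL -0.188 tilt [0.0175 0.0185] F [-0.4472 -0.4734 -0.0852] open 0.0404
delta units [-0.154 -0.152  0.884] spin -0.0012
scene canister_in 0.93 [ 0.0416  0.0924 -0.0027]
scene canister_in 0.72 [ 0.0719  0.3728 -0.0383]
scene canister_out 0.78 [-0.0687  0.0313  0.0034]
scene canister_out 0.35 [ 0.0445 -0.0729  0.0332]
side canister_in 0.95 [ 0.0647  0.3794 -0.0393]
side canister_in 0.71 [0.0411 0.0892 0.0052]
side canister_out 0.9 [-0.0712  0.0367 -0.0024]
side canister_out 0.42 [-0.0622 -0.1519  0.0014]
side end_face 0.93 [0.0382 0.1304 0.035 ]
side end_face 0.62 [ 0.0844 -0.134   0.0507]
wrist canister_in 0.93 [0.042  0.089  0.0013]
wrist canister_out 0.68 [-0.0654  0.0378  0.0043]
wrist canister_out 0.37 [ 0.0026 -0.003  -0.0404]
```

View pics/scene6.png

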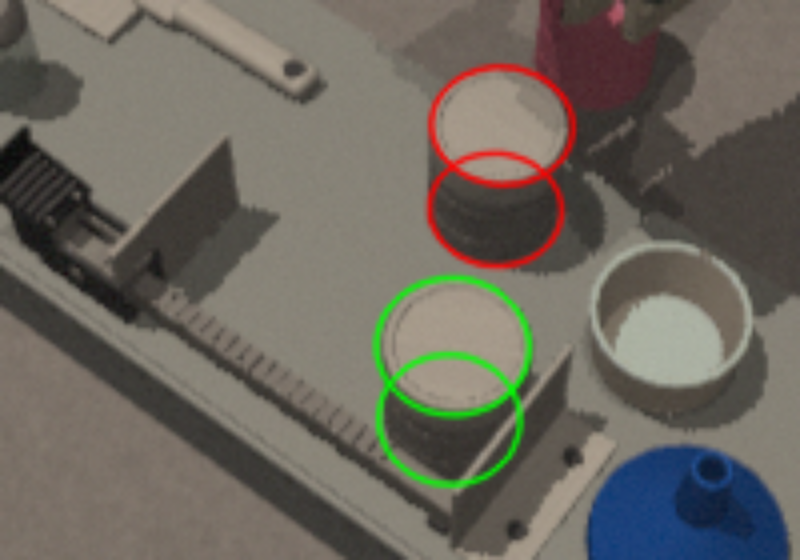

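View pics/wrist6.png

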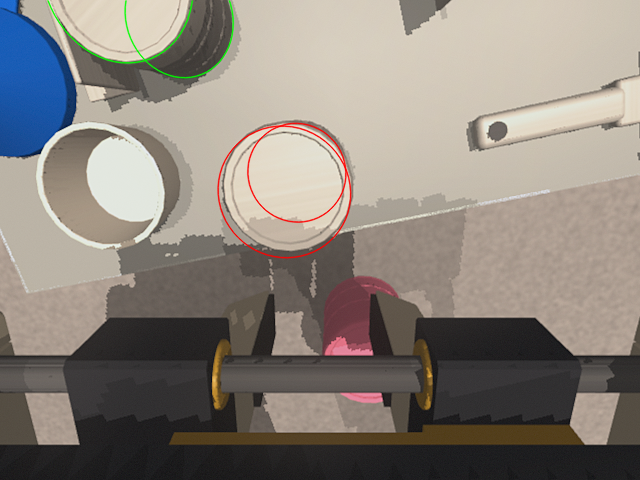

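View pics/side6.png

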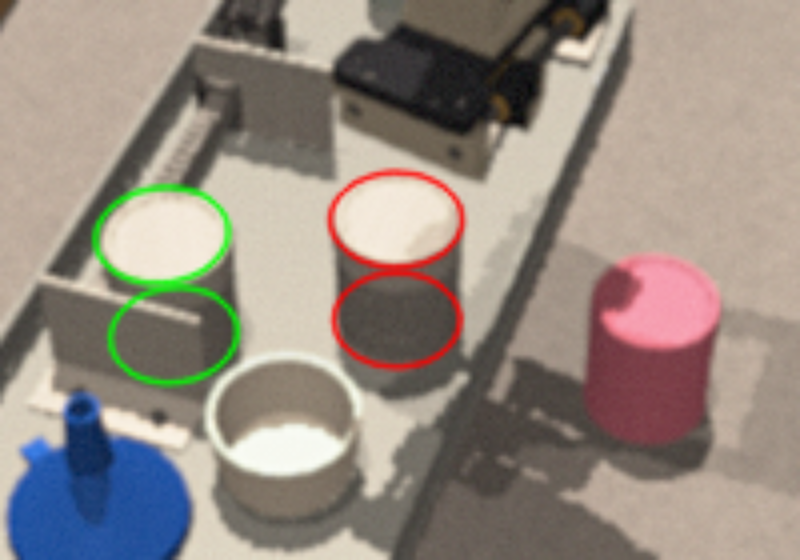

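move_arm(
  steps=[
    [[-0.15,-0.17,0.1,0],[-0.15,-0.17,0.3,0],[-0.15,-0.165,0.6,0],[-0.15,-0.16,0.88,0],[-0.15,-0.16,0.88,0]],
  ],
)

```text
time: 11.75
tool_pos: [0.4483, 0.077, 0.0766]
orientation: [-3.121, -0.007, -0.278]
force: [-0.7, 1.0, 1.5]
opening: 0.0403
```

```bash
python3 go.py -.12 .045 .03 -.18;python3 - <<'E'
from go import *
im=arm.get_image("wrist")[:,:,::-1].copy()
cv2.imwrite("pics/w7.png",im)
im=arm.get_image("side")[:,:,::-1].copy()
cv2.imwrite("pics/sd7.png",cv2.resize(im[200:340,220:420],None,fx=4,fy=4))
E
```

```text
t 11.75 tipL [-0.1296  0.0465  0.0286] yawL -0.183 tilt [0.0127 0.0183] F [-0.6945  0.9675  1.4788] open 0.0403
delta units [ 0.081 -0.003 -0.011] spin -0.0005
```

View pics/w7.png

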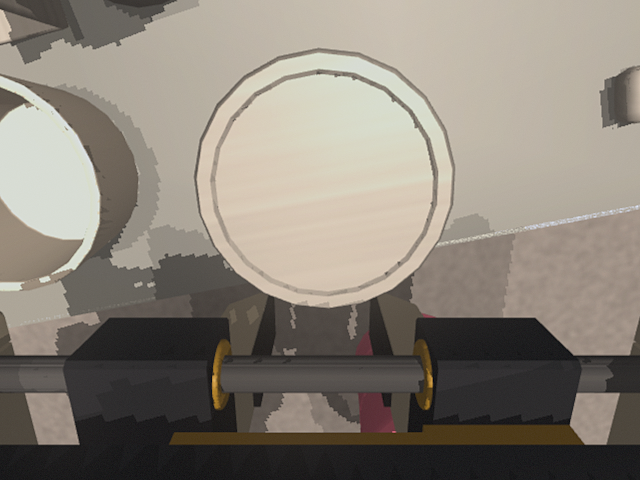

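View pics/sd7.png

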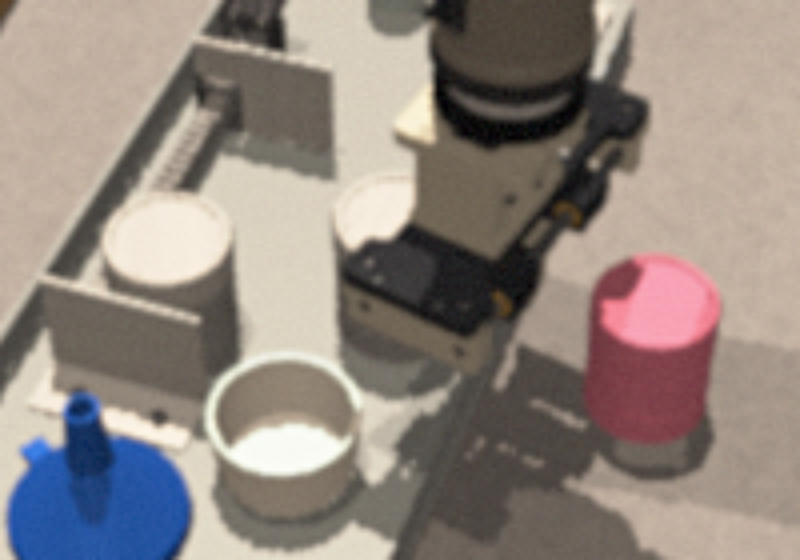

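move_arm(
  steps=[
    [[0.1,0,0,0],[0.18,0,0,0],[0.27,0,0,0],[0.36,0,0,0],[0.45,0,0,0]],
  ],
)

```text
time: 12.48
tool_pos: [0.5027, 0.0621, 0.0796]
orientation: [-3.119, -0.012, -0.278]
force: [-3.8, 1.4, 3.2]
opening: 0.0406
```

```bash
python3 go.py .0025 .022 .03 -.18;python3 - <<'E'
from go import *
im=arm.get_image("wrist")[:,:,::-1].copy()
cv2.imwrite("pics/w8.png",im)
for c in ["wrist","scene","side"]:
    if c!="wrist": arm.get_image(c)
    for t in ["canister_in","canister_out"]:
        for d in arm.pinpoint(t,c)[:3]:
            q=W2L(P,w(c,d['position']))
            if abs(q[2])<.02 and abs(q[0])<.12:print(c,t,d['score'],q)
E
```

```text
t 12.47 tipL [-0.0739  0.0368  0.0317] yawL -0.183 tilt [0.0178 0.0184] F [-3.7556  1.38    3.2191] open 0.0406
delta units [0.649 0.006 0.021] spin -0.0005
wrist canister_in 0.6 [0.0407 0.0889 0.0019]
wrist canister_out 0.61 [-0.0334  0.0332  0.0048]
scene canister_in 0.67 [0.0448 0.0959 0.0012]
scene canister_out 0.79 [-0.036   0.0294  0.001 ]
side canister_in 0.82 [0.0414 0.0883 0.0021]
side canister_out 0.56 [-0.0391  0.0316  0.0023]
```

View pics/w8.png

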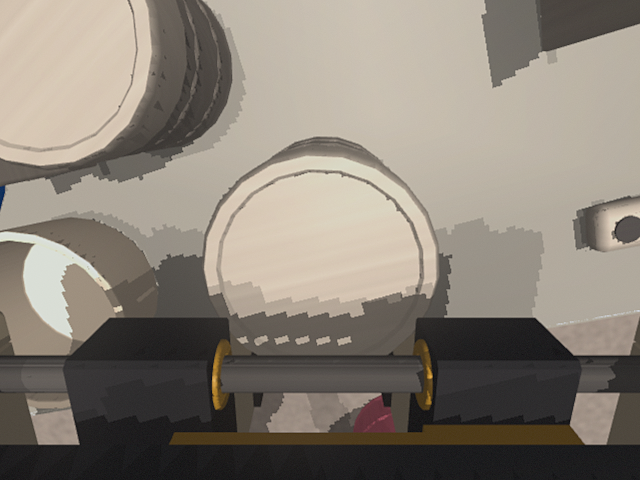

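move_arm(
  steps=[
    [[0.1,0,0.01,0],[0.2,0,0.01,0],[0.3,0,0.01,0],[0.4,0,0.01,0],[0.48,0,0.01,0]],
  ],
)

```text
time: 13.55
tool_pos: [0.5585, 0.0461, 0.0789]
orientation: [-3.119, -0.013, -0.278]
force: [-1.6, 0.2, 0.0]
opening: 0.0404
```

```bash
python3 go.py .0025 .022 .03 -.18;python3 - <<'E'
from go import *
for c in ["wrist","scene","side"]:
    im=arm.get_image(c)[:,:,::-1]
    cv2.imwrite(f"pics/{c}9.png",im if c=="wrist" else cv2.resize(im[200:340,220:420],None,fx=4,fy=4))
    for t in ["canister_in","canister_out"]:
        for d in arm.pinpoint(t,c)[:3]:
            q=W2L(P,w(c,d['position']))
            if abs(q[2])<.02 and abs(q[0])<.12:print(c,t,d['score'],q)
E
```

```text
t 13.55 tipL [-0.0169  0.0262  0.0309] yawL -0.183 tilt [0.0184 0.0182] F [-1.6194  0.1734  0.0187] open 0.0404
delta units [0.166 0.005 0.01 ] spin -0.0005
wrist canister_in 0.75 [0.0409 0.0929 0.0042]
wrist canister_out 0.91 [0.0239 0.023  0.0044]
scene canister_in 0.67 [0.0447 0.0944 0.0001]
scene canister_in 0.37 [-0.0624 -0.1473 -0.002 ]
scene canister_out 0.74 [0.0223 0.0199 0.0028]
side canister_in 0.67 [0.0427 0.0872 0.0017]
side canister_in 0.16 [ 0.025   0.0203 -0.0017]
side canister_out 0.45 [0.0209 0.0219 0.001 ]
```

View pics/wrist9.png

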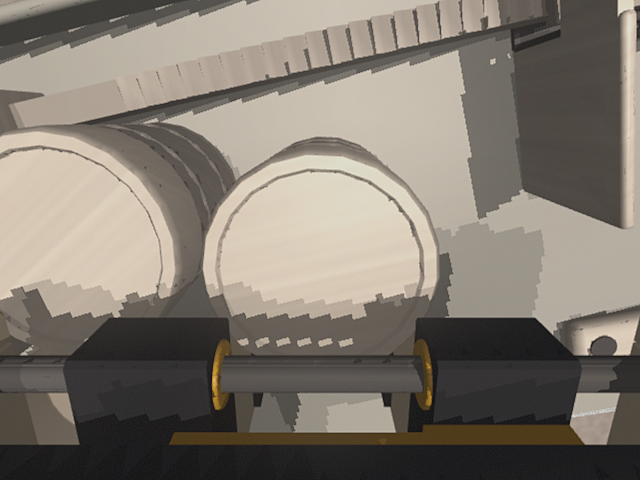

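View pics/scene9.png

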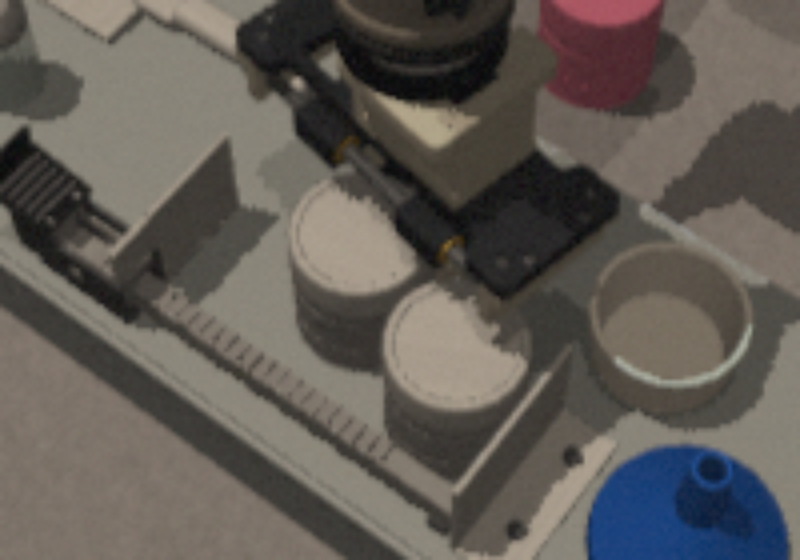

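move_arm(
  steps=[
    [[0.08,0.005,0.01,0],[0.16,0.01,0.01,0],[0.16,0.01,0.01,0]],
  ],
)

```text
time: 14.38
tool_pos: [0.5769, 0.0397, 0.0782]
orientation: [-3.119, -0.014, -0.278]
force: [-0.2, 0.7, -0.3]
opening: 0.0408
```

```bash
python3 go.py .0025 .022 .03 -.18;python3 - <<'E'
from go import *
for c in ["wrist","scene","side"]:
    im=arm.get_image(c)[:,:,::-1]
    cv2.imwrite(f"pics/{c}10.png",im if c=="wrist" else cv2.resize(im[200:340,220:420],None,fx=4,fy=4))
    for t in ["canister_in","canister_out"]:
        for d in arm.pinpoint(t,c)[:3]:
            q=W2L(P,w(c,d['position']))
            if abs(q[2])<.02 and abs(q[0])<.12:print(c,t,d['score'],q)
E
```

```text
t 14.38 tipL [0.002  0.0215 0.0302] yawL -0.183 tilt [0.0202 0.0179] F [-0.2128  0.7097 -0.3127] open 0.0408
delta units [ 0.003 -0.005  0.002] spin -0.0005
wrist canister_in 0.59 [ 0.0375  0.0911 -0.0003]
wrist canister_out 0.68 [0.0399 0.0158 0.0061]
wrist canister_out 0.63 [ 0.0886 -0.0017  0.0018]
scene canister_in 0.77 [ 0.04    0.0958 -0.0032]
scene canister_out 0.87 [0.0398 0.014  0.0033]
side canister_in 0.91 [0.0415 0.0862 0.0032]
```

View pics/wrist10.png

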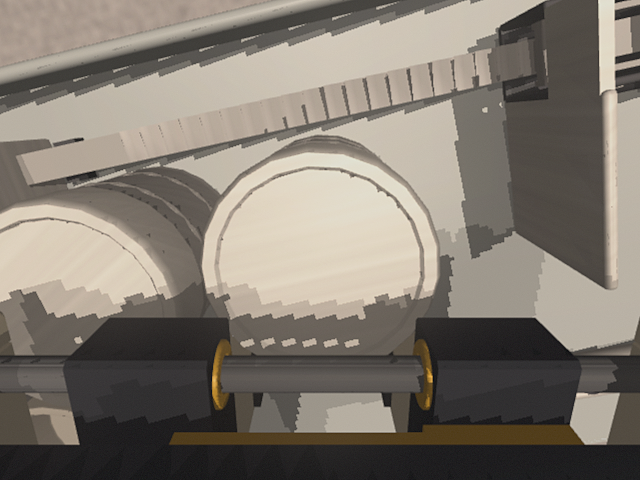

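move_arm(
  steps=[
    [[-0.2,0,0,0],[-0.5,0,0,0],[-0.8,0,-0.3,0],[-0.8,0,-0.7,0],[-0.8,0,-0.9,0]],
  ],
  grip=1,
)

```text
time: 15.45
tool_pos: [0.4818, 0.0647, 0.1878]
orientation: [-3.118, -0.017, -0.277]
force: [0.4, -0.0, -0.3]
opening: 0.0004
```

```bash
python3 go.py .042 -.1 .1 1.5708;python3 - <<'E'
from go import *
for c in ["scene","side"]:
    im=arm.get_image(c)[:,:,::-1].copy()
    for t in ["canister_in","canister_out"]:
        for d in arm.pinpoint(t,c)[:3]:
            q=W2L(P,w(c,d['position']))
            if abs(q[2])<.02 and abs(q[0])<.12:print(c,t,d['score'],q)
    for (x,y,col) in [(.040,.091,(0,255,0)),(.040,.016,(0,0,255))]:
      for z in (.12,):
        pts=[proj(c,L2W(P,(x+.035*np.cos(a),y+.035*np.sin(a),z))) for a in np.linspace(0,6.283,60)]
        cv2.polylines(im,[np.int32(np.round(np.array(pts)*8))],True,col,1,cv2.LINE_AA,3)
    cv2.imwrite(f"pics/{c}11.png",im if c=="wrist" else cv2.resize(im[200:340,220:420],None,fx=4,fy=4))
E
```

```text
t 15.45 tipL [-0.095   0.0374  0.1398] yawL -0.182 tilt [0.0229 0.0181] F [ 0.3688 -0.0099 -0.2589] open 0.0004
delta units [1.324 0.927 0.332] spin -0.279
scene canister_in 0.85 [0.0443 0.093  0.0007]
scene canister_out 0.8 [0.0425 0.0161 0.002 ]
side canister_in 0.63 [0.042  0.089  0.0001]
side canister_out 0.57 [ 0.0399  0.0139 -0.0002]
```

View pics/scene11.png

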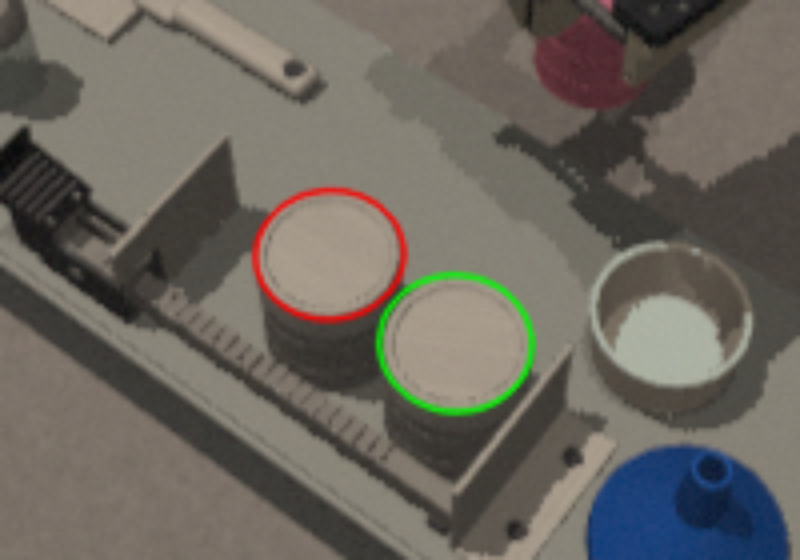

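View pics/side11.png

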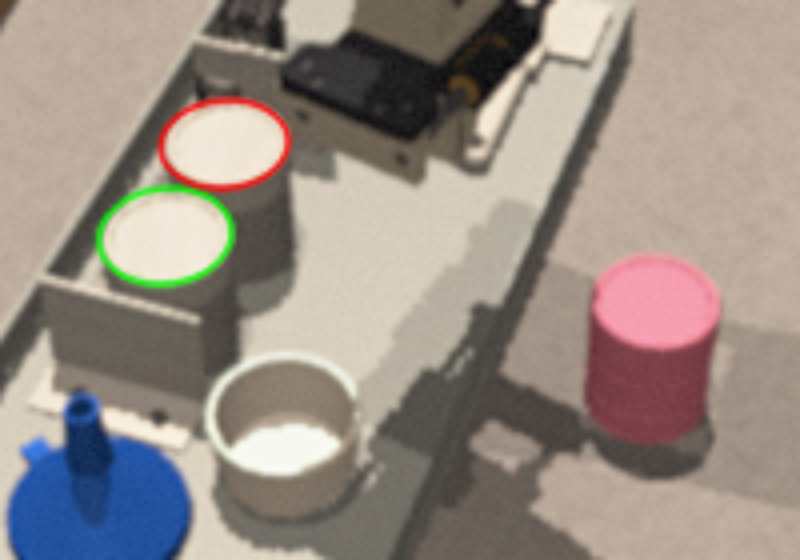

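move_arm(
  steps=[
    [[0.1,0.2,0,-0.028],[0.3,0.4,0,-0.056],[0.5,0.6,0,-0.084],[0.7,0.8,0,-0.112],[0.8,0.95,0,-0.14]],
  ],
)

```text
time: 16.38
tool_pos: [0.5418, -0.0727, 0.1804]
orientation: [-3.134, -0.022, 0.607]
force: [0.2, -0.2, -0.2]
opening: 0.0008
```

```bash
python3 go.py .040 -.108 .1 1.5708
```

```text
t 16.38 tipL [-0.0224 -0.0936  0.1324] yawL 0.702 tilt [0.0138 0.019 ] F [ 0.1592 -0.1687 -0.2053] open 0.0008
delta units [0.314 0.429 0.274] spin -0.1383
```

move_arm(
  steps=[
    [[0.1,0.2,0,-0.028],[0.2,0.43,0,-0.056],[0.314,0.43,0,-0.084],[0.314,0.43,0,-0.112],[0.314,0.43,0,-0.138]],
  ],
)

```text
time: 17.0
tool_pos: [0.6017, -0.0933, 0.1786]
orientation: [3.133, -0.021, 1.48]
force: [0.0, 0.2, 0.3]
opening: 0.0005
```

```bash
python3 go.py .040 -.108 .032 1.5708;python3 - <<'E'
from go import *
im=arm.get_image("wrist")[:,:,::-1]
cv2.imwrite("pics/w12.png",im)
E
```

```text
t 17.0 tipL [ 0.0392 -0.1085  0.1306] yawL 1.575 tilt [0.0104 0.02  ] F [0.0261 0.2043 0.2509] open 0.0005
delta units [-0.013 -0.     0.821] spin 0.0006
```

View pics/w12.png

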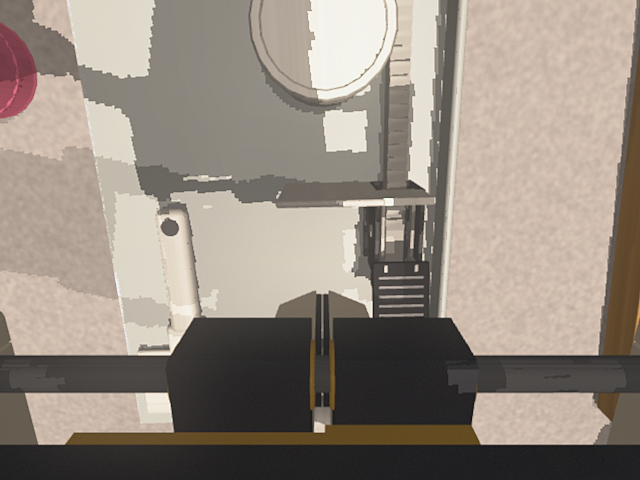

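```bash
python3 - <<'E'
from go import *
for n,u,v,z in [("fL",277,317,.131),("fR",368,317,.131),("fL2",306,292,.131),("fR2",337,292,.131),("padL",373,310,.055),("carrL",362,240,.035),("jawend",278,203,.07),("jawcarr",430,203,.07)]:
    print(n,W2L(P,ray("wrist",u,v,z+.04)))
E
```

```text
fL [ 0.0217 -0.1097  0.131 ]
fR [ 0.0605 -0.1095  0.131 ]
fL2 [ 0.0341 -0.0981  0.131 ]
fR2 [ 0.0471 -0.098   0.131 ]
padL [ 0.0739 -0.143   0.055 ]
carrL [ 0.0675 -0.1032  0.035 ]
jawend [ 0.0172 -0.0725  0.07  ]
jawcarr [ 0.0998 -0.0718  0.07  ]
```

move_arm(
  steps=[
    [[-0.013,-0.02,0.2,0],[-0.013,-0.02,0.4,0],[-0.013,-0.02,0.6,0],[-0.013,-0.02,0.82,0],[-0.013,-0.02,0.82,0]],
  ],
)

```text
time: 17.68
tool_pos: [0.5981, -0.0922, 0.0771]
orientation: [3.139, -0.022, 1.484]
force: [0.4, 0.4, 0.3]
opening: 0.0003
```

```bash
python3 go.py .038 -.0835 .032 1.5708;python3 - <<'E'
from go import *
im=arm.get_image("wrist")[:,:,::-1]
cv2.imwrite("pics/w13.png",im)
E
```

```text
t 17.68 tipL [ 0.0355 -0.1077  0.0291] yawL 1.579 tilt [0.004  0.0218] F [0.4036 0.3653 0.3121] open 0.0003
delta units [ 0.202  0.023 -0.02 ] spin 0.0012
```

View pics/w13.png

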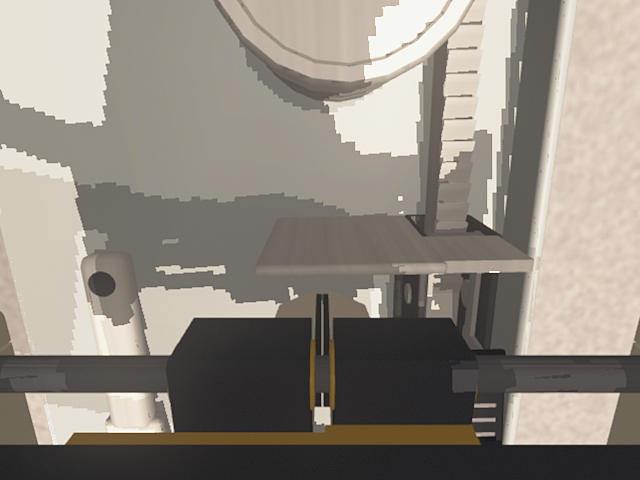

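move_arm(
  steps=[
    [[0.1,0.01,0,0],[0.2,0.01,0,0],[0.3,0.01,0,0],[0.38,0.01,0,0],[0.45,0.01,0,0]],
  ],
)

```text
time: 18.35
tool_pos: [0.6052, -0.039, 0.0805]
orientation: [3.135, -0.019, 1.485]
force: [-0.8, -3.5, -1.2]
opening: 0.0004
```

```bash
python3 go.py .038 -.0235 .032 1.5708;python3 - <<'E'
from go import *
im=arm.get_image("wrist")[:,:,::-1]
cv2.imwrite("pics/w14.png",im)
for c in ["scene","wrist"]:
    if c!="wrist": arm.get_image(c)
    for t in ["jaw_face","canister_in","canister_out"]:
        for d in arm.pinpoint(t,c)[:3]:
            q=W2L(P,w(c,d['position']))
            if abs(q[2])<.05 and abs(q[0])<.12:print(c,t,d['score'],q)
E
```

```text
t 18.35 tipL [ 0.0376 -0.0541  0.0325] yawL 1.58 tilt [0.0078 0.0187] F [-0.7782 -3.4667 -1.153 ] open 0.0004
delta units [0.255 0.006 0.009] spin 0.0014
scene jaw_face 0.68 [ 0.0814  0.0003 -0.001 ]
scene canister_in 0.79 [0.0444 0.0946 0.0017]
scene canister_in 0.74 [ 0.0702  0.3738 -0.0362]
scene canister_out 0.95 [0.0391 0.016  0.0005]
scene canister_out 0.4 [-0.0618 -0.4252 -0.0406]
wrist jaw_face 0.55 [ 0.0441 -0.037   0.0343]
wrist canister_out 0.58 [0.042  0.0179 0.0064]
```

View pics/w14.png

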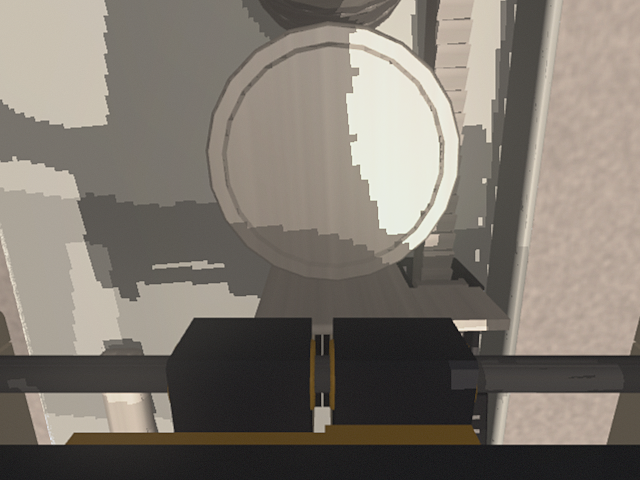

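move_arm(
  steps=[
    [[0.06,0.01,0,0],[0.12,0.01,0,0],[0.17,0.01,0,0],[0.21,0.01,0,0],[0.21,0.01,0,0]],
  ],
)

```text
time: 19.38
tool_pos: [0.6078, -0.0141, 0.0803]
orientation: [3.138, -0.021, 1.484]
force: [-2.5, -4.0, -1.3]
opening: 0.0004
```

```bash
python3 go.py .038 -.0235 .032 1.5708
```

```text
t 19.38 tipL [ 0.0377 -0.0291  0.0323] yawL 1.579 tilt [0.0055 0.0203] F [-2.5009 -4.0105 -1.3005] open 0.0004
delta units [0.046 0.003 0.004] spin 0.0013
```

Jaw face now about -13 mm; nearing contact. Small steps with force reading.

move_arm(
  steps=[
    [[0.02,0,0,0],[0.04,0,0,0],[0.04,0,0,0]],
  ],
)

```text
time: 19.75
tool_pos: [0.608, -0.0108, 0.0804]
orientation: [3.138, -0.018, 1.484]
force: [-2.3, -7.5, -1.1]
opening: 0.0006
```

```bash
python3 go.py .038 -.0235 .032 1.5708
```

```text
t 19.75 tipL [ 0.0376 -0.0258  0.0324] yawL 1.579 tilt [0.0048 0.0181] F [-2.3022 -7.5438 -1.0688] open 0.0006
delta units [0.019 0.003 0.003] spin 0.0013
```

move_arm(
  steps=[
    [[0.02,0,0,0],[0.04,0,0,0],[0.04,0,0,0]],
  ],
)

```text
time: 20.12
tool_pos: [0.608, -0.0102, 0.0804]
orientation: [3.139, -0.012, 1.485]
force: [-3.8, -19.1, 0.0]
opening: 0.0004
```

```bash
python3 go.py .038 -.0235 .032 1.5708;python3 - <<'E'
from go import *
im=arm.get_image("wrist")[:,:,::-1]
cv2.imwrite("pics/w15.png",im)
for c in ["scene","side"]:
    im=arm.get_image(c)[:,:,::-1]
    cv2.imwrite(f"pics/{c}15.png",cv2.resize(im[200:340,220:420],None,fx=4,fy=4))
E
```

```text
t 20.12 tipL [ 0.0376 -0.0253  0.0324] yawL 1.579 tilt [0.0037 0.0119] F [ -3.768  -19.1411   0.0001] open 0.0004
delta units [0.015 0.004 0.003] spin 0.0014
```

View pics/scene15.png

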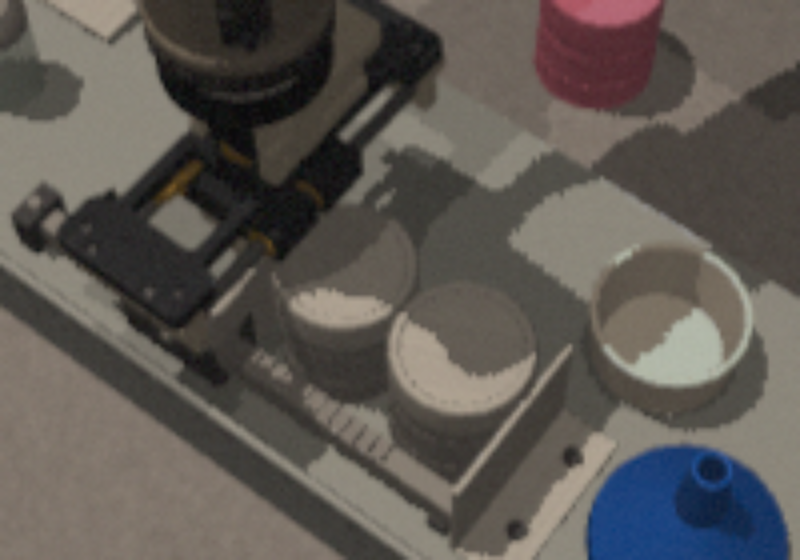

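View pics/side15.png

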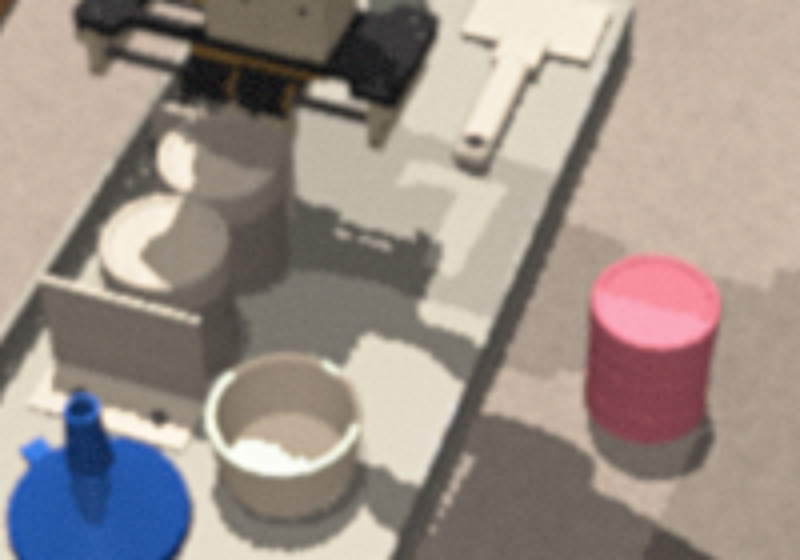

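move_arm(
  steps=[
    [[-0.02,0,0,0],[-0.06,0,0,0],[-0.15,0,0,0],[-0.15,0,-0.3,0],[-0.15,0,-0.7,0]],
  ],
)

```text
time: 20.9
tool_pos: [0.6054, -0.0294, 0.1639]
orientation: [-3.141, -0.013, 1.484]
force: [1.1, -0.7, -0.2]
opening: 0.0003
```

move_arm(
  steps=[
    [[-0.4,0,-0.2,0],[-0.8,0,-0.2,0],[-1,-0.2,-0.2,0]],
  ],
)

```text
time: 21.28
tool_pos: [0.5713, -0.1498, 0.1865]
orientation: [3.14, -0.012, 1.483]
force: [-0.5, -0.2, -1.0]
opening: 0.0006
```

```bash
python3 go.py .038 -.0235 .032 1.5708;python3 - <<'E'
from go import *
for c in ["scene","side","wrist"]:
    im=arm.get_image(c)[:,:,::-1].copy()
    for t in ["canister_in","canister_out","jaw_face","ramekin","scraper","shaker","release_pad"]:
        for d in arm.pinpoint(t,c)[:3]:
            q=W2L(P,w(c,d['position']))
            if abs(q[2])<.06 and abs(q[0])<.12 and d['score']>.4:print(c,t,round(d['score'],2),q)
    cv2.imwrite(f"pics/{c}16.png",im if c=="wrist" else cv2.resize(im[190:340,220:420],None,fx=4,fy=4))
E
```

```text
t 21.27 tipL [ 0.0143 -0.1677  0.1385] yawL 1.578 tilt [0.0026 0.0122] F [-0.5234 -0.2039 -1.0089] open 0.0006
delta units [1.189 0.204 0.903] spin 0.0011
scene canister_in 0.65 [ 0.0455  0.0982 -0.0043]
scene canister_in 0.58 [ 0.075   0.3758 -0.0392]
scene canister_out 0.73 [0.0197 0.2182 0.0014]
scene canister_out 0.59 [0.0386 0.0246 0.0022]
scene jaw_face 0.67 [ 0.0403 -0.0129  0.0346]
scene jaw_face 0.54 [ 0.0407  0.0007 -0.0022]
scene ramekin 0.57 [-0.053   0.1482 -0.0003]
scene scraper 0.85 [-0.0643 -0.1474  0.0001]
scene shaker 0.69 [ 0.0324 -0.2273 -0.0015]
scene release_pad 0.9 [ 0.0885 -0.0811  0.0461]
side canister_in 0.95 [ 0.0678  0.3806 -0.0383]
side canister_in 0.79 [0.0432 0.092  0.0002]
side canister_out 0.89 [ 0.0389  0.0269 -0.0026]
side ramekin 0.64 [-0.0572  0.154   0.    ]
side scraper 0.65 [-0.0658 -0.1513  0.0041]
side shaker 0.93 [ 0.0309 -0.2258  0.    ]
side release_pad 0.75 [ 0.0842 -0.0785  0.0479]
wrist scraper 0.84 [-0.0616 -0.1526  0.0008]
wrist shaker 0.85 [ 0.0303 -0.222  -0.0008]
wrist release_pad 0.63 [ 0.0904 -0.0798  0.0491]
```

View pics/scene16.png

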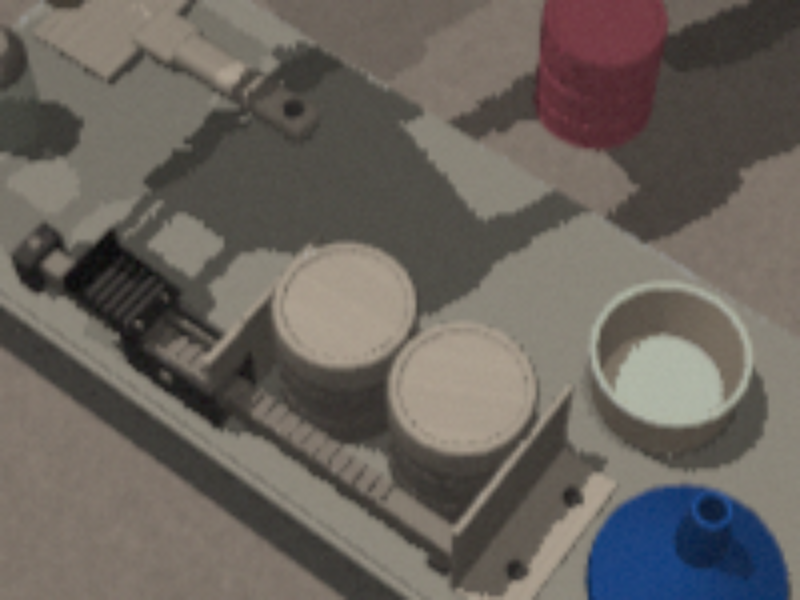

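View pics/side16.png

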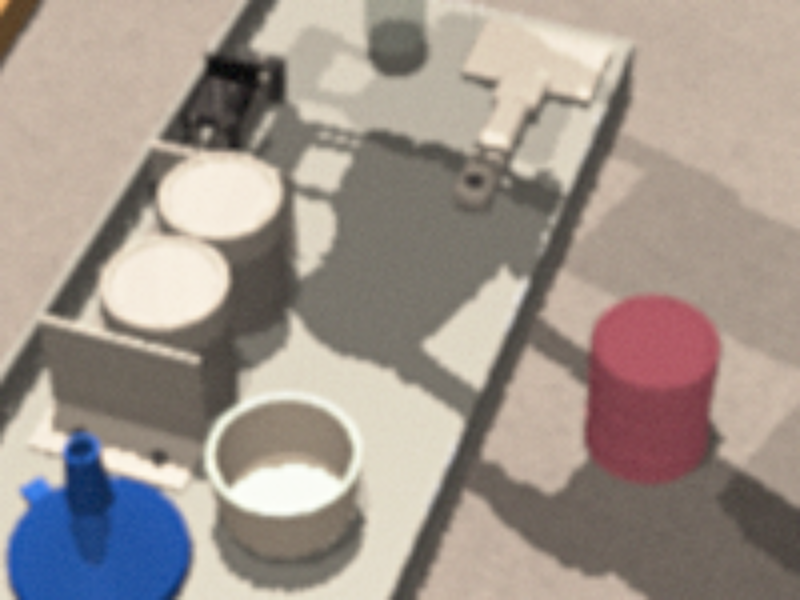

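View pics/wrist16.png

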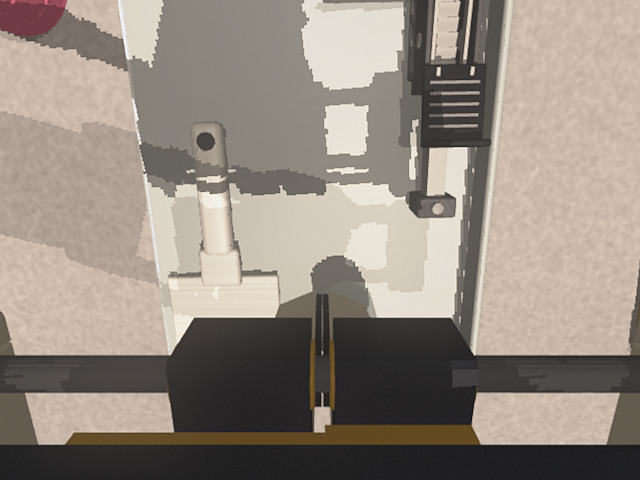

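```bash
cat > meas.py <<'E'
from go import *
from scipy.optimize import minimize
from scipy.ndimage import map_coordinates
def run():
    G={}
    for c in ["scene","side"]:
        im=arm.get_image(c).astype(np.float32).mean(2)
        G[c]=(im,cam(c))
    def pr(cm,Pw):
        K,e,M=cm; q=(Pw-e)@M@K.T; return q[:,:2]/q[:,2:]
    a=np.linspace(0,2*np.pi,120,endpoint=False)
    def score(xy,cs):
        s=0
        for c in cs:
            im,cm=G[c]; pts=[]
            for r in (.0335,.0365):
                l=np.c_[xy[0]+r*np.cos(a),xy[1]+r*np.sin(a)]
                Pw=np.array([L2W(P,(x,y,.12)) for x,y in l]); pts.append(pr(cm,Pw))
            v=[map_coordinates(im,[p[:,1],p[:,0]],order=1) for p in pts]
            s+=np.clip(v[0]-v[1],-10,40).mean()
        return s
    for n,x0 in [("in",(.042,.094)),("out",(.0395,.025))]:
        for cs in (["scene"],["side"],["scene","side"]):
            best=max(((score((x,y),cs),x,y) for x in np.arange(x0[0]-.008,x0[0]+.008,.001) for y in np.arange(x0[1]-.008,x0[1]+.008,.001)))
            print(n,cs,np.round(best,4))
run()
E
python3 meas.py
```

```text
in ['scene'] [27.0007  0.041   0.095 ]
in ['side'] [34.5411  0.037   0.096 ]
in ['scene', 'side'] [59.6764  0.041   0.095 ]
out ['scene'] [33.1067  0.0405  0.025 ]
out ['side'] [38.2456  0.0385  0.023 ]
out ['scene', 'side'] [69.5854  0.0395  0.024 ]
```

move_arm(
  steps=[
    [[0.3,0.1,0,0],[0.55,0.1,0,0],[0.55,0.1,0,0],[0.55,0.1,0,0]],
  ],
)

```text
time: 23.08
tool_pos: [0.5887, -0.0829, 0.1873]
orientation: [-3.141, -0.013, 1.484]
force: [-0.4, 0.2, -0.1]
opening: 0.0004
```

```bash
python3 - <<'E'
from go import *
im=arm.get_image("wrist")[:,:,::-1].copy()
cv2.imwrite("pics/w17.png",cv2.resize(im[0:300,200:520],None,fx=2,fy=2))
for t in ["canister_out","jaw_face","release_pad"]:
    for d in arm.pinpoint(t,"wrist")[:1]: print(t,d['score'],W2L(P,w("wrist",d['position'])))
E
```

```text
canister_out 0.92 [-0.2043  0.0089 -0.0444]
jaw_face 0.72 [ 0.0429 -0.0106  0.0324]
release_pad 0.79 [ 0.0877 -0.0794  0.0536]
```

View pics/w17.png

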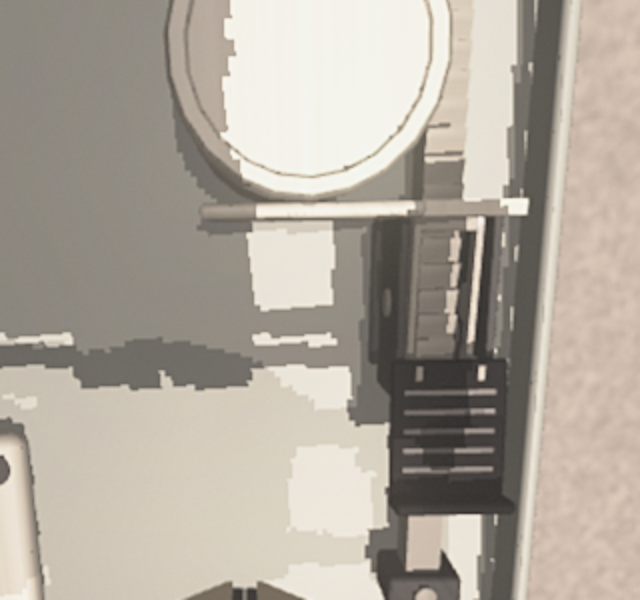

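```bash
python3 - <<'E'
from plant import arm
s=arm.sense();print(s['time'],s['force'],s['qd'].round(3))
print(arm.hand_in())
E
```

```text
23.275 [-0.01641527  0.22463238 -0.15823095] [ 0.002 -0.    -0.001  0.001  0.     0.002]
the job is handed in; nothing more can be done
None
```

The job is done and handed in at 23.3 s. The two canisters stand snug between the end plate and the jaw, and the gripper was clear of everything at hand-in.

1. **Stop back:** I pressed the release pad to its bottom with the closed fingertips. I then pushed the stop back by its lip to the end of the bar, with the jaw face at ledge y ≈ −70 mm. A final 34 N push moved it only about 1 mm more.
2. **Canister in:** I pushed the loose canister diagonally into the row between the part-opened fingertips. It stayed upright.
3. **Stop forward:** I pushed the jaw from behind until the force rose from about 7.5 N to 19 N with almost no movement.

**Last checks**
- **Canister positions:** the combined image fit puts the canister centres at ledge (41, 95) and (39.5, 24) mm. They are in line within about 1.5 mm and about 71 mm apart, with the first one at the end plate.
- **Jaw gap:** the wrist view from above shows the jaw within about 1 mm of the second canister.
- **Other things:** the ramekin, scraper and shaker measured where they started. The funnel and the pink look-alike looked unmoved in the pictures; I did not re-measure the black look-alike, salt jar or pepper mill.

**Disagreements**
- **Jaw position:** the single-camera estimates of the jaw ran from about −10.6 to −13 mm, which is within the network's noise.
- **Row alignment:** the trained network's own estimates put the canisters 4 to 7 mm out of line with each other. The image fit and an overlay taken just after the canister was pushed in showed them aligned, so I relied on those.

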